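# Lock the battery cover of an emergency-light unit with the slot key

## Task

Two emergency-light battery units stand on the stockroom bench and one cover is still unlocked: its slotted fastener has its slot across the unit instead of along it. Take the flat-gripped slot key from the tool stand, put its blade in that slot and turn the fastener a quarter turn clockwise (seen from above), fully home. Then put the key back upright in the stand pocket it came from and let go.

Things in the scene. Friction and masses are not known exactly. Their poses are not given: they have to be found in the camera images.
- key: Slot key, upright in the stand; it alone has a flat rectangular black grip (two drivers have round ones). Origin: centre of the blade's lower edge, 12 mm above the table; x along the blade's width, z up. Blade 26 (x) x 5 (y) mm, z 0-18; steel flange 60 x 38, z 18-24, rests on the stand; grip 36 (x) x 14 (y), z 24-84: pinch it across y. 100 g. It may go back either way round.
- stand: Fixed plywood tool stand, 235 (x) x 70 (y) x 30 mm high; origin: centre of its underside. Three through pockets at x = -75, 0 and 75 mm, each 40 (x) x 20 (y) mm, hold the key and two round drivers in any order, all about 66 mm above its top. The key's blade lies along the stand's x, with about 7 mm of play.
- lock_slot (a point): Centre of the slot's floor in the unlocked fastener, on its axis, 67 mm above the table; x along the slot, turns with it. Two jaws on a 60 mm round black base form the slot: 50 mm long, open-ended, 12 mm deep, 8 mm wide, flaring to 18 in its top 6 mm. The fixed white unit is 110 x 150 mm, grey cover 63 mm high, fastener central. Locked: slot along the 150 mm, as on the other unit, at two dark marks.
- lock (a joint): Turn of that fastener in rad: 0 unlocked (it starts at 0 to 0.2), growing clockwise seen from above, stop at 1.571 (locked). Stiff (about 0.08 N m), stays where it is left. The blade has about 0.12 rad of play in the slot before it drives the fastener, so turn the key slightly further.
Mind the look-alikes: they are no part of the job. What is shaped like the key but blue is not meant.

How it is judged:
By the outcome, as a careful person would: the job done as asked, in the order asked, and still so for the second after the job is handed in, with the robot touching nothing.
It also fails if it takes over 51 s, if anything falls off the work surface, if the arm or the gripper's body presses on something with over 40 N, if the wrist force passes 120 N, or if a joint passes its speed limit or range.

## Robot

A 6-joint arm with a two-finger parallel gripper is mounted at the origin on the work surface. World frame = base frame: x ahead of the robot, y to its left, z up, the work surface at z = 0. Lengths are in m, angles in rad, forces in N, time in s.
With the tool pointing down it reaches from about 0.3 to 0.775 m from the base axis. Payload 14.6 kg.
Tool frame: the origin (TCP) lies at the very end of the fingers, on their centre line; the grasp point (between the pads) lies 19 mm behind it (env.grip_point_offset is the distance from the TCP to the grasp point, in m); z points along the fingers, y is the line along which they close (so a half turn about z gives the same grasp; the last joint's range is limited). The gripper opens to 85 mm and grips with 20 to 120 N. Pads are 22 mm wide; open, the fingers measure 114 mm over their backs; the gripper's body (76 mm by 85 mm) begins 54 mm behind the grasp point. The pads swing forward as they close: fully open they stand 13 mm farther back than shut.
Start: joints at [-1.2, 0.3, 1.521, -0, 1.321, -0.067], TCP at [0.233, -0.498, 0.231] pointing down, gripper open.
Joint ranges: [-3.03, 3.03], [-0.79, 2.21], [0.23, 2.52], [-1.04, 4.18], [0, 3.07], [-2.55, 2.55]. Speed limits (rad/s): [2.22, 2.22, 2.57, 3.14, 3.14, 3.14].

## Interface

Orientations are given as a unit quaternion [w, x, y, z].
In Python, from rig import read_state, snapshot, camera_params, env, recognise, silhouettes, pinpoint gives the robot as it stands.
- The arm moves only by the shell command python3 -m pendant 'ROWS' [FORCE]. ROWS is JSON, one flat list of numbers, 5 for each row, row after row: the shift along the tool's x, y, z in units of 25 mm (1.0 is 25 mm), then the turn about the tool's z in units of 5 degrees (1.0 is 5 degrees), then the opening, from 0 (shut) to 1 (fully open). A call has 1 to 10 rows; each row shifts and turns the commanded pose from where the row before left it, along the tool's axes as they then stand; what a row does not reach is not made up. A row lasts 1/8 s, in which the tool goes at most 62.5 mm and 10.7 degrees, less where a joint would pass 70% of its speed; a pose out of reach is approached as far as the arm can. A call is refused whole if a number of a shift passes 1 or a number of a turn 1, either way. A call with a gripper value outside its range is refused whole. The fingers move at their own pace and stop on an object; FORCE is the grip in N (left out, the last holds). Time passes only in rows, so rows that do not move let the fingers close. It gives the time, the measured TCP pose, the force, the opening and the grip force at its end, in the units of the state.
- read_state(): the state, without advancing time (a new reading comes with each control period).
- snapshot(name): name is "scene" or "top"; returns (picture, depth): 420x560x3 uint8, blue, green, red; 420x560 float32, m along the optical axis (not along the pixel's ray), 0 where there is no reading.
- camera_params(name): a dict with "camera_matrix" (3x3 intrinsics, pixels), "distortion" ([k1, k2, p1, p2, k3] as OpenCV has them; the pictures are not rectified), "origin" and "orientation" of the camera in the world. Camera axes: x right, y down, z forward; pixel columns grow to the right and rows downward; lengths in m; the calibration is good to about 2 mm. A picture is of the moment at which its call begins. camera_params takes no time and is no camera call.
- env.hand_in(): hands the job in; it is judged then, once.
Trained networks look in the newest picture that a camera, given by its name, has taken for a name from the list of things; names that differ only in an ending like _2 or _b are one class to them, and where a whole thing is asked for, a point or a joint stands for the part that bears it (a point fixed in the world has none). Each returns a list of dicts, best first, with "confidence" (0 to 1); they miss things now and then, are a little off and sometimes report something else, mostly with a low value. They report only what shows in the picture. A call takes as long as a camera call. They do not tell look-alikes from the thing itself.
- recognise(target, camera): "xyz" ([x, y, z] in m, in world coordinates, good to about 4 mm: the middle of the surface that is visible of it).
- silhouettes(target, camera): "mask" (420x560 bool, what is visible of it).
- pinpoint(target, camera): "xyz" ([x, y, z] in m, in world coordinates, good to about 4 mm: a listed point, or the origin of a listed thing).
The state is a dict: "time_s": time; "q": joint angles; "dq": joint speeds; "joint_torque": joint torques, N m; "tcp_pos": TCP position; "tool_rot": TCP orientation; "force": force on the tool from outside, world axes, zero at the start; "ft_torque": the same for the moment, N m; "grip_width": opening from 0.0 (shut) to 1.0 (fully open); "finger_force": force on a finger pad.
Only numpy, scipy, OpenCV 4.12 (cv2) and the standard library are available. Lean on these libraries where they do the work, as an engineer would, in place of code of your own. Each camera call takes 0.05 s, during which the arm holds its last target. There are 200 camera calls.

## Working session

There is one attempt and no reset: what is moved stays moved. The work goes in short steps, Python scripts to look and compute and a shell command to move; the robot and the scene stay as the last step left them, time stands still between calls to the robot, and variables do not carry over. Pictures are saved under pics/ and viewed, at most 10 in all, crops included, and the job is handed in when it is done.

```bash
ls; mkdir -p pics; cat > h.py <<'E'
import numpy as np, cv2
from scipy.spatial.transform import Rotation as R
from rig import read_state, snapshot, camera_params, env, recognise, silhouettes, pinpoint
def cloud(cam,d):
    p=camera_params(cam);K=np.array(p["camera_matrix"]);D=np.array(p["distortion"])
    v,u=np.mgrid[0:420,0:560];n=cv2.undistortPoints(np.stack([u,v],-1).reshape(-1,1,2).astype(float),K,D).reshape(420,560,2)
    c=np.dstack([n*d[...,None],d]);o=p["orientation"]
    M=R.from_quat([o[1],o[2],o[3],o[0]]) if np.size(o)==4 else R.from_matrix(o)
    w=M.apply(c.reshape(-1,3)).reshape(420,560,3)+np.array(p["origin"]);w[d==0]=np.nan
    return w
E
python3 - <<'E'
from h import *
for c in("scene","top"):
    b,d=snapshot(c);cv2.imwrite(f"pics/{c}0.png",b);np.save(f"{c}0.npy",cloud(c,d))
    for t in("key","stand","lock_slot"):
        print(c,t,[(np.round(r["xyz"],3),round(r["confidence"],2)) for r in pinpoint(t,c)])
print(camera_params("top"),read_state()["time_s"],read_state()["tool_rot"],env.grip_point_offset)
E
```

```text
pics
scene key [(array([ 0.602,  0.144, -0.003]), 0.74), (array([0.5  , 0.179, 0.012]), 0.68)]
scene stand [(array([0.499, 0.255, 0.001]), 0.63)]
scene lock_slot [(array([ 0.524, -0.265,  0.067]), 0.74)]
top key [(array([0.503, 0.181, 0.016]), 0.71), (array([ 0.605,  0.144, -0.001]), 0.69)]
top stand [(array([ 0.498,  0.256, -0.001]), 0.76)]
top lock_slot [(array([ 0.524, -0.258,  0.067]), 0.64)]
{'camera_matrix': array([[430.53509326,   0.        , 281.21472711],
       [  0.        , 430.53509326, 207.52374111],
       [  0.        ,   0.        ,   1.        ]]), 'distortion': array([-0.10996294,  0.        ,  0.        ,  0.        ,  0.        ]), 'origin': array([0.41173191, 0.00261752, 0.79147806]), 'orientation': array([-0.0507038 ,  0.70530208, -0.70410852,  0.06487901])} 0.4 [-9.35373314e-05  9.76137637e-01  2.17152724e-01 -1.14674859e-05] 0.0187
```

View pics/top0.png

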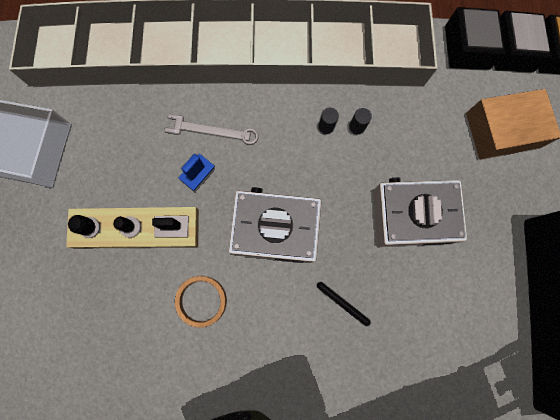

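View pics/scene0.png

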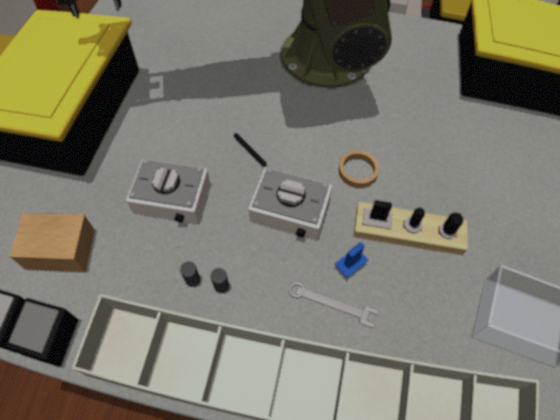

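The top view shows the key in the right-hand stand pocket (170,226), with the blue look-alike at (196,171). The unlocked unit is the right one (427,210), its slot across; the left unit at (276,225) is locked. Next I measure the poses from depth.

```bash
python3 - <<'E'
from h import *
def rect(P,n):
    (c,s,a)=cv2.minAreaRect((P[:,:2]*1000).astype(np.float32));print(n,len(P),"c",np.round(c,1),"s",np.round(s,1),"ang",round(a,1),"z",np.round(np.percentile(P[:,2],[5,50,95]),4), "mean",P.mean(0).round(4))
for c in("top","scene"):
    W=np.load(f"{c}0.npy");b=cv2.imread(f"pics/{c}0.png").astype(int)
    near=lambda x,y,r:np.hypot(W[...,0]-x,W[...,1]-y)<r
    z=W[...,2];g=b.mean(2)
    rect(W[near(.5,.18,.035)&(z>.088)],c+" keytop")
    rect(W[near(.5,.18,.05)&(z>.033)&(z<.047)&(np.ptp(b,axis=2)<35)&(g>60)],c+" flange")
    rect(W[near(.5,.18,.05)&(z>.033)&(z<.047)],c+" flange_all")
    rect(W[(abs(W[...,0]-.5)<.06)&(abs(W[...,1]-.255)<.14)&(z>.022)&(z<.036)&(np.ptp(b,axis=2)>40)],c+" stand")
    rect(W[near(.524,-.262,.11)&(z>.053)&(z<.085)],c+" cover")
    rect(W[near(.524,-.262,.036)&(z>.074)],c+" jaws")
    m=near(.524,-.262,.036)&(g>130)&(z>.066);rect(W[m],c+" bright")
    print("fast z max",np.nanpercentile(z[near(.524,-.262,.03)],[5,20,50,80,95,99]).round(4))
b=cv2.imread("pics/top0.png");s=cv2.imread("pics/scene0.png")
f=lambda i,x,y:cv2.resize(i[y-25:y+25,x-33:x+33],(396,300),interpolation=cv2.INTER_CUBIC)
cv2.imwrite("pics/crop.png",np.vstack([np.hstack([f(b,427,210),f(b,170,226)]),np.hstack([f(s,166,180),f(s,380,215)])]))
E
```

```text
top keytop 194 c [502.1 182.9] s [13.4 34.8] ang 0.2 z [0.093  0.0966 0.0988] mean [0.5019 0.1822 0.0964]
top flange 418 c [502.6 183.1] s [36.1 59.5] ang 0.2 z [0.035  0.037  0.0392] mean [0.4996 0.1777 0.037 ]
top flange_all 505 c [503.  184.1] s [84.8 71. ] ang 87.4 z [0.0334 0.0368 0.0392] mean [0.4994 0.1793 0.0366]
top stand 3220 c [501.5 258.6] s [ 70.8 236.4] ang 1.0 z [0.0288 0.031  0.0332] mean [0.4999 0.2556 0.031 ]
top cover 5106 c [ 526.8 -261.9] s [111.7 150.3] ang 2.3 z [0.0577 0.0643 0.0798] mean [ 0.5248 -0.2573  0.0653]
top jaws 587 c [ 527.  -261.8] s [50.7 47. ] ang 0.6 z [0.075  0.0796 0.0818] mean [ 0.5266 -0.2612  0.0791]
top bright 416 c [ 527.6 -262.1] s [47.6 46.3] ang 2.0 z [0.0776 0.0802 0.0819] mean [ 0.5274 -0.2624  0.0799]
fast z max [0.0653 0.0685 0.0775 0.0803 0.0815 0.0824]
scene keytop 136 c [501.9 182.1] s [14.8 34.6] ang 0.4 z [0.0894 0.0961 0.0985] mean [0.5031 0.1817 0.0953]
scene flange 306 c [500.2 181.7] s [40.9 59.1] ang 0.3 z [0.034  0.037  0.0416] mean [0.5065 0.1802 0.0372]
scene flange_all 362 c [502.8 185.6] s [64.7 86.6] ang 6.3 z [0.0333 0.0367 0.042 ] mean [0.5077 0.1816 0.0369]
scene stand 2051 c [499.3 256.7] s [ 72.9 234. ] ang 1.1 z [0.0275 0.0309 0.0335] mean [0.5076 0.2613 0.0307]
scene cover 3141 c [ 525.7 -262. ] s [111.9 150.4] ang 1.5 z [0.0568 0.0642 0.0798] mean [ 0.5319 -0.2575  0.0651]
scene jaws 356 c [ 524.8 -262.7] s [46.7 51.9] ang 88.7 z [0.0751 0.0795 0.0821] mean [ 0.5263 -0.2622  0.0792]
scene bright 263 c [ 524.6 -265.9] s [50.3 51.8] ang 2.1 z [0.0774 0.0801 0.0823] mean [ 0.5244 -0.2638  0.0799]
fast z max [0.0656 0.0685 0.0773 0.0804 0.0817 0.0827]
```

View pics/crop.png

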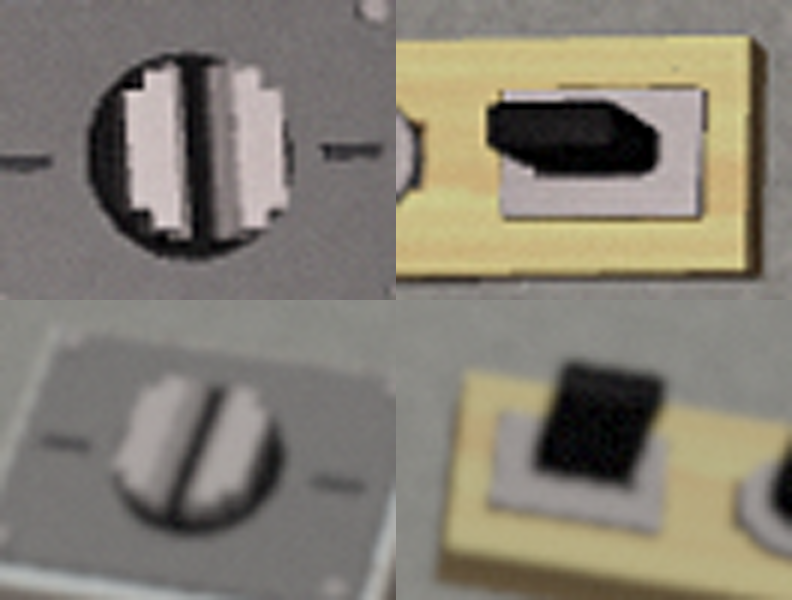

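The crops confirm the flat grip (top-right crop) and a slot almost along world x (top-left crop), with the dark marks along y. Key centre is about (0.502, 0.1826) and fastener about (0.526, -0.262). Now I move towards the key and refine the angles.

```bash
python3 -m pendant '[1,-0.95,0,0,1, 1,-0.95,0,0,1, 1,-0.95,0,0,1, 1,-0.95,0,0,1, 1,-0.95,0,0,1, 1,-0.95,0,0,1, 1,-0.95,0,0,1, 1,-0.95,0,0,1, 1,-0.95,0,0,1, 1,-0.95,0,0,1]'; python3 -m pendant '[1,-0.95,0,0,0.7, 1,-0.95,0,0,0.7, 1,-0.95,0,0,0.7, 1,-0.95,0,0,0.7, 1,-0.95,0,0,0.7, 1,-0.95,0,0,0.7, 1,-0.95,0,0,0.7, 1,-0.95,0,0,0.7, 1,-0.95,0,0,0.7, 1,-0.95,0,0,0.7]'; python3 -m pendant '[0,0,0,-1,0.7, 0,0,0,-1,0.7, 0,0,0,-1,0.7, 0,0,0,-1,0.7, 0,0,0,-1,0.7, 0,0,0,-1,0.7, 0,0,0,-1,0.7, 0,0,0,-1,0.7, 0,0,0,-1,0.7, 0,0,0,-1,0.7]'
python3 - <<'E'
from h import *
for c in("top","scene"):
    W=np.load(f"{c}0.npy");z=W[...,2]
    n=np.hypot(W[...,0]-.526,W[...,1]+.262)<.028
    P=W[n&(z>.0765)][:,:2]-[.526,-.262]
    res=[]
    for a in np.arange(-20,21,.5):
        t=np.radians(a);s=np.sort(P@[-np.sin(t),np.cos(t)]);s=s[abs(s)<.02];k=np.argmax(np.diff(s));res.append((np.diff(s)[k]*1000,a,(s[k]+s[k+1])*500))
    print(c,sorted(res)[-6:])
    U=W[(np.hypot(W[...,0]-.526,W[...,1]+.262)<.11)&(z>.057)&(z<.07)][:,:2]
    h=cv2.convexHull((U*1000).astype(np.float32));print(cv2.minAreaRect(h))
E
```

```text
time_s: 1.65
tcp_pos: [0.3592, -0.176, 0.2314]
tool_rot: [0.0, 0.976, 0.217, 0.0]
force: [0.1, -0.5, -0.3]
grip_width: 0.999
finger_force: 0.0
time_s: 2.9
tcp_pos: [0.4849, 0.1452, 0.2313]
tool_rot: [0.0, 0.976, 0.217, 0.0]
force: [0.1, -0.7, 0.0]
grip_width: 0.704
finger_force: 0.0
time_s: 4.15
tcp_pos: [0.4846, 0.144, 0.2313]
tool_rot: [0.0, 0.792, 0.61, 0.0]
force: [0.0, 0.3, -0.6]
grip_width: 0.698
finger_force: 0.0
top [(np.float64(10.047738722515382), np.float64(-0.5), np.float64(-0.2723812236104096)), (np.float64(10.17520425468596), np.float64(2.0), np.float64(0.2758016709044735)), (np.float64(10.274656348145783), np.float64(0.0), np.float64(-0.19205952966552808)), (np.float64(10.36017113715772), np.float64(0.5), np.float64(-0.04141301876507079)), (np.float64(10.417001468881656), np.float64(1.0), np.float64(0.12318439096953726)), (np.float64(10.473038505612678), np.float64(1.5), np.float64(0.28777241973584583))]
((526.6009521484375, -261.7745361328125), (110.64429473876953, 149.87619018554688), 2.630009889602661)
scene [(np.float64(8.485594889102268), np.float64(-1.0), np.float64(-1.0026723453547104)), (np.float64(8.522299866148595), np.float64(1.5), np.float64(-0.6559195869406689)), (np.float64(8.5960713856912), np.float64(-0.5), np.float64(-0.9778329635834175)), (np.float64(8.670777898385717), np.float64(1.0), np.float64(-0.7764947036357202)), (np.float64(8.705893258163066), np.float64(0.0), np.float64(-0.9529191160461137)), (np.float64(8.785901867460362), np.float64(0.5), np.float64(-0.9133575621803834))]
((525.8816528320312, -262.0491943359375), (111.57730865478516, 149.85888671875), 1.4849584102630615)
```

Slot yaw is about +0.8° and unit yaw about +2°, so the fastener centre is about (526, -262) mm. Finish the turn, align, and descend.

```bash
python3 -m pendant '[0,0,0,-1,0.6, 0,0,0,-1,0.6, 0,0,0,-1,0.6, 0.8,0.35,0.5,0,0.6, 0.74,0.35,0.5,0,0.6, 0,0,1,0,0.6, 0,0,1,0,0.6, 0,0,0,0,0.6]'
```

```text
time_s: 5.15
tcp_pos: [0.5013, 0.1824, 0.1549]
tool_rot: [-0.001, 0.707, 0.708, -0.001]
force: [-0.1, -0.2, 1.5]
grip_width: 0.601
finger_force: 0.0
```

```bash
python3 -m pendant '[0,0.03,1,0,0.6, 0,0,1,0,0.6, 0,0,0.9,0,0.6, 0,0,0.8,0,0.6, 0,0,0.6,0,0.6, 0,0,0,0,0.6]' && python3 -m pendant '[0,0,0,0,0, 0,0,0,0,0, 0,0,0,0,0, 0,0,0,0,0, 0,0,0,0,0, 0,0,0,0,0]' 60
```

```text
time_s: 5.9
tcp_pos: [0.5028, 0.1825, 0.0487]
tool_rot: [-0.0, 0.707, 0.708, -0.0]
force: [0.5, -0.7, 0.3]
grip_width: 0.601
finger_force: 0.0
time_s: 6.65
tcp_pos: [0.5034, 0.1827, 0.0497]
tool_rot: [0.0, 0.707, 0.708, 0.001]
force: [-0.2, 0.9, 7.2]
grip_width: 0.157
finger_force: 59.4
```

```bash
python3 -m pendant '[0,0,-0.5,0,0, 0,0,-1,0,0, 0,0,-1,0,0, 0,0,-1,0,0, 0,0,-1,0,0, 0,0,-0.5,0,0, 0,0,0,0,0]' 60
python3 - <<'E'
from h import *
b,d=snapshot("scene");cv2.imwrite("pics/lift.png",cv2.resize(b[100:300,280:520],(720,600)))
s=read_state();print(s["tcp_pos"],s["grip_width"])
for c in("scene","top"):
    if c=="top":b,d=snapshot(c)
    W=cloud(c,d);z=W[...,2]
    m=(abs(W[...,0]-.502)<.05)&(abs(W[...,1]-.182)<.05)&(z>.125)&(z<.18)&(b.mean(2)>70)
    print(c,m.sum(),np.nanpercentile(W[m],[3,50,97],axis=0).round(4))
    print([(np.round(r["xyz"],3),round(r["confidence"],2)) for r in pinpoint("key",c)])
E
```

```text
time_s: 7.52
tcp_pos: [0.503, 0.1826, 0.1744]
tool_rot: [0.0, 0.707, 0.708, 0.001]
force: [-0.1, 0.1, -1.2]
grip_width: 0.156
finger_force: 58.4
[0.50265968 0.18253    0.17346028] 0.15664872170335783
scene 366 [[0.4874 0.1534 0.1572]
 [0.5126 0.1773 0.1613]
 [0.5223 0.2105 0.1639]]
[(array([0.504, 0.182, 0.135]), 0.89)]
top 358 [[0.4859 0.1524 0.1582]
 [0.5011 0.1625 0.1605]
 [0.522  0.1786 0.1626]]
[(array([ 0.602,  0.142, -0.002]), 0.8), (array([0.507, 0.178, 0.134]), 0.59)]
```

View pics/lift.png

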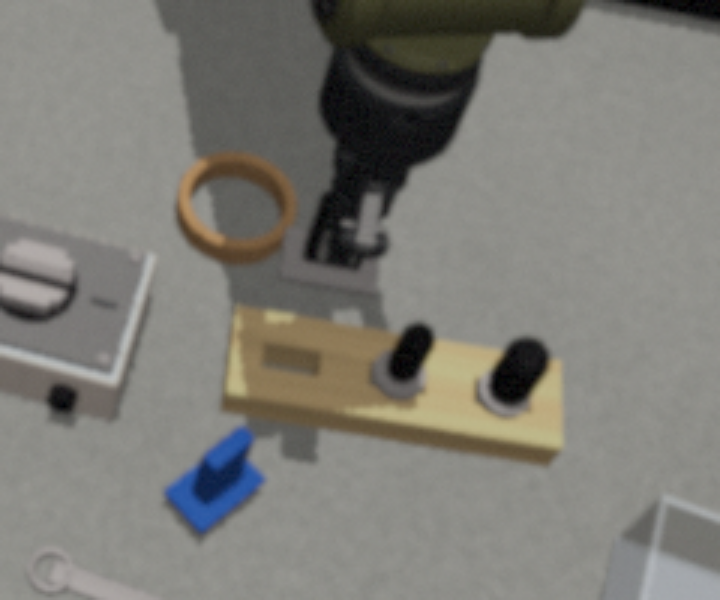

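The lifted view shows the key held straight, its pocket empty at (290,358), and the drivers and blue piece undisturbed. The flange top is at 0.161, so the TCP is 37 mm above the key origin. Now carry it to the fastener and turn counter-clockwise by 91°.

```bash
python3 -m pendant '[-0.5,0.1,0,0,0, -1,0.1,0,0,0, -1,0.1,0,0,0, -1,0.1,0,0,0, -1,0.1,0,0,0, -1,0.1,0,0,0, -1,0.1,0,0,0, -1,0.1,0,0,0, -1,0.1,0,0,0, -1,0,0,0,0]'; python3 -m pendant '[-1,0,0,0,0, -1,0,0,0,0, -1,0,0,0,0, -1,0,0,0,0, -1,0,0,0,0, -1,0,0,0,0, -1,0,0,0,0, -0.8,0.04,0,0,0, -0.48,0,0,0,0]'
python3 -m pendant '[0,0,0,-1,0, 0,0,0,-1,0, 0,0,0,-1,0, 0,0,0,-1,0, 0,0,0,-1,0, 0,0,0,-1,0, 0,0,0,-1,0, 0,0,0,-1,0, 0,0,0,-1,0]'
python3 -m pendant '[0,0,0,-1,0, 0,0,0,-1,0, 0,0,0,-1,0, 0,0,0,-1,0, 0,0,0,-1,0, 0,0,0,-1,0, 0,0,0,-1,0, 0,0,0,-1,0, 0,0,0,-1,0, 0,0,0,-0.2,0]'
```

```text
time_s: 8.98
tcp_pos: [0.5255, -0.0565, 0.1734]
tool_rot: [-0.0, 0.707, 0.707, -0.0]
force: [0.3, 0.1, -1.3]
grip_width: 0.154
finger_force: 58.4
time_s: 10.1
tcp_pos: [0.5267, -0.2631, 0.1735]
tool_rot: [-0.0, 0.707, 0.707, -0.0]
force: [0.4, -1.4, -0.6]
grip_width: 0.155
finger_force: 58.4
time_s: 11.22
tcp_pos: [0.527, -0.2618, 0.1737]
tool_rot: [-0.0, 0.38, 0.925, 0.0]
force: [0.0, -0.3, -1.7]
grip_width: 0.156
finger_force: 58.4
time_s: 12.48
tcp_pos: [0.527, -0.2618, 0.1737]
tool_rot: [-0.0, -0.01, 1.0, 0.0]
force: [-1.3, -0.0, -0.7]
grip_width: 0.158
finger_force: 58.4
```

```bash
python3 - <<'E'
from h import *
for c in("scene","top"):
    b,d=snapshot(c);W=cloud(c,d);z=W[...,2]
    m=(abs(W[...,0]-.527)<.045)&(abs(W[...,1]+.262)<.045)&(z>.152)&(z<.168)&(b.mean(2)>50)
    P=W[m];print(c,m.sum(),np.nanpercentile(P,[2,50,98],axis=0).round(4),cv2.minAreaRect((P[:,:2]*1000).astype(np.float32)))
    if c=="scene":cv2.imwrite("pics/over.png",cv2.resize(b[100:260,60:260],(750,600)))
E
```

```text
scene 325 [[ 0.4983 -0.2802  0.1567]
 [ 0.5419 -0.2527  0.1612]
 [ 0.5566 -0.242   0.1646]] ((526.08544921875, -261.4098205566406), (40.463035583496094, 61.69719696044922), 89.4809799194336)
top 303 [[ 0.4988 -0.2778  0.1566]
 [ 0.5081 -0.2532  0.1611]
 [ 0.527  -0.2423  0.1634]] ((514.5912475585938, -260.99462890625), (38.6184196472168, 33.533260345458984), 88.87602996826172)
```

View pics/over.png

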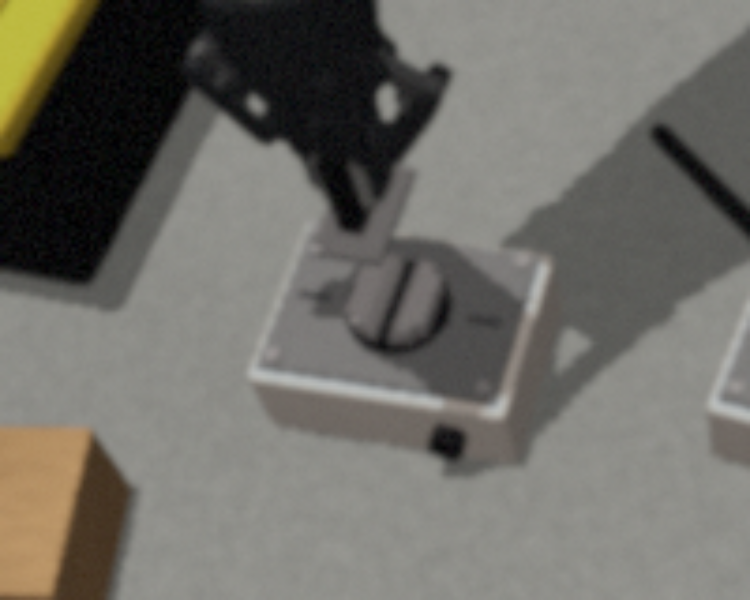

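The flange sits about 1 mm from the fastener axis and is parallel to the slot. Now descend.

```bash
python3 -m pendant '[0,0,0.8,0,0, 0,0,0.8,0,0, 0,0,0.4,0,0, 0,0,0.3,0,0, 0,0,0.2,0,0, 0,0,0.2,0,0, 0,0,0,0,0]'
```

```text
time_s: 13.45
tcp_pos: [0.5269, -0.2619, 0.1061]
tool_rot: [-0.0, -0.009, 1.0, 0.0]
force: [0.4, -0.6, -1.4]
grip_width: 0.153
finger_force: 58.4
```

```bash
python3 -m pendant '[0,0,0,0,0, 0,0,0,1,0, 0,0,0,1,0, 0,0,0,1,0, 0,0,0,1,0, 0,0,0,1,0, 0,0,0,1,0, 0,0,0,1,0, 0,0,0,1,0, 0,0,0,1,0]' 100
python3 -m pendant '[0,0,0,1,0, 0,0,0,1,0, 0,0,0,1,0, 0,0,0,1,0, 0,0,0,1,0, 0,0,0,1,0, 0,0,0,1,0, 0,0,0,1,0]'
python3 -c "
from rig import *;s=read_state();print(s['ft_torque'],s['q'][5])"
python3 -m pendant '[0,0,0,0.5,0, 0,0,0,0.5,0, 0,0,0,0,0]'
python3 -c "
from rig import *;s=read_state();print(s['ft_torque'],s['q'][5])"
```

```text
time_s: 14.7
tcp_pos: [0.5267, -0.263, 0.1067]
tool_rot: [0.0, 0.375, 0.927, -0.001]
force: [-2.9, -7.3, -1.3]
grip_width: 0.149
finger_force: 97.4
time_s: 15.7
tcp_pos: [0.5262, -0.2633, 0.1066]
tool_rot: [0.0, 0.67, 0.743, -0.001]
force: [-6.7, -8.9, 0.3]
grip_width: 0.147
finger_force: 97.5
[-1.89715913  1.47109334  0.0465144 ] -0.6268520920653116
time_s: 16.08
tcp_pos: [0.5261, -0.2629, 0.1065]
tool_rot: [-0.0, 0.701, 0.713, -0.001]
force: [-7.3, -5.9, 0.1]
grip_width: 0.152
finger_force: 97.6
[-1.12840298  1.5196645   0.06173426] -0.5417669424701653
```

```bash
for i in 1; do python3 -m pendant '[0,0,0,0.6,0, 0,0,0,0.6,0, 0,0,0,0,0]'; python3 -c "
from rig import *;s=read_state();print(s['ft_torque'],s['q'][5])"; done
python3 -m pendant '[0,0,0,0.4,0, 0,0,0,0,0]'; python3 -c "
from rig import *;s=read_state();print(s['ft_torque'],s['q'][5])"
```

```text
time_s: 16.45
tcp_pos: [0.5261, -0.2627, 0.1065]
tool_rot: [-0.0, 0.737, 0.676, -0.001]
force: [-7.6, -5.0, 0.2]
grip_width: 0.15
finger_force: 97.6
[-1.02603886  1.57145867  0.10478492] -0.43688457542755443
time_s: 16.7
tcp_pos: [0.526, -0.2627, 0.1064]
tool_rot: [-0.0, 0.749, 0.663, -0.001]
force: [-7.5, -5.7, 1.1]
grip_width: 0.144
finger_force: 97.8
[-1.00400129  1.67430384  0.11103991] -0.4023748642651084
```

```bash
python3 -m pendant '[0,0,0,0.4,0, 0,0,0,0,0]'|grep -E 'rot|force'; python3 -c "
from rig import *;s=read_state();print(s['ft_torque'],s['q'][5])"
python3 -m pendant '[0,0,0,0.4,0, 0,0,0,0,0]'|grep -E 'rot|force'; python3 -c "
from rig import *;s=read_state();print(s['ft_torque'],s['q'][5])"
```

```text
tool_rot: [-0.0, 0.76, 0.65, -0.001]
force: [-8.5, -5.4, 2.1]
finger_force: 98.0
[-1.0089966   1.70766751  0.31338752] -0.3676406869450838
tool_rot: [-0.0, 0.771, 0.637, -0.001]
force: [-8.6, -5.4, 1.0]
finger_force: 98.0
[-1.06492303  1.8168278   0.56306598] -0.3329701541897731
```

Torque climbs from 0.11 to 0.56 N·m, so the stop is reached. Ease back within the play and lift out.

```bash
python3 -m pendant '[0,0,0,-0.8,0, 0,0,0,-0.8,0, 0,0,0,0,0]'; python3 -c "
from rig import *;s=read_state();print(s['ft_torque'],s['q'][5])"
python3 -m pendant '[0,0,-0.4,0,0, 0,0,-0.5,0,0, 0,0,-0.8,0,0, 0,0,-1,0,0, 0,0,0,0,0]'
python3 - <<'E'
from h import *
b,d=snapshot("scene");cv2.imwrite("pics/after.png",cv2.resize(b[100:260,60:260],(750,600)));W=cloud("scene",d);z=W[...,2]
x,y,h=read_state()["tcp_pos"]
m=(abs(W[...,0]-x)<.045)&(abs(W[...,1]-y)<.045)&(abs(z-h+.0125)<.008)&(b.mean(2)>50)
print(m.sum(),cv2.minAreaRect((W[m][:,:2]*1000).astype(np.float32)),np.nanmedian(z[m]),x,y,h)
E
```

```text
time_s: 17.58
tcp_pos: [0.5264, -0.2623, 0.1064]
tool_rot: [-0.0, 0.725, 0.689, -0.001]
force: [-4.7, -3.0, -0.1]
grip_width: 0.152
finger_force: 97.8
[-0.55443937  1.10872811  0.03069428] -0.47268448268404445
time_s: 18.2
tcp_pos: [0.5279, -0.2622, 0.1765]
tool_rot: [0.002, 0.725, 0.689, 0.001]
force: [-0.5, -0.6, -1.6]
grip_width: 0.151
finger_force: 97.8
333 ((527.7349243164062, -262.62255859375), (59.42890548706055, 38.22227478027344), 88.53640747070312) 0.16412049749911484 0.5273422985458524 -0.2619403625040749 0.1747248646187054
```

View pics/after.png

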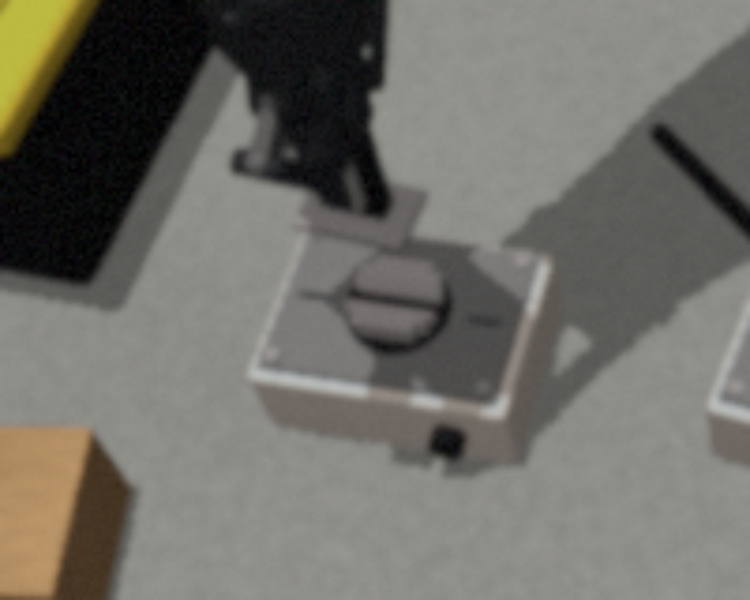

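The slot now points at the marks (from (300,295) to (490,320)). Carry the key back to its pocket.

```bash
python3 -m pendant '[0,0,0,-0.45,0, 0.5,0,0,0,0, 1,-0.1,0,0,0, 1,-0.1,0,0,0, 1,-0.1,0,0,0, 1,-0.1,0,0,0, 1,-0.1,0,0,0, 1,-0.1,0,0,0, 1,-0.1,0,0,0, 1,-0.1,0,0,0]';  python3 -m pendant '[1,-0.1,0,0,0, 1,-0.1,0,0,0, 1,0,0,0,0, 1,0,0,0,0, 1,0,0,0,0, 1,0,0,0,0, 1,0,0,0,0, 1,0,0,0,0, 0.8,0,0,0,0, 0.5,0,0,0,0]'
python3 -m pendant '[0,0,0,0,0, 0,0,0,0,0]'
python3 - <<'E'
from h import *
for c in("scene","top"):
    b,d=snapshot(c);W=cloud(c,d);z=W[...,2];np.save(c+"1.npy",W);cv2.imwrite(f"pics/{c}1.png",b)
    x,y,h=read_state()["tcp_pos"]
    m=(abs(W[...,0]-x)<.045)&(abs(W[...,1]-y)<.045)&(abs(z-h+.0125)<.008)&(b.mean(2)>50)
    print(c,m.sum(),cv2.minAreaRect((W[m][:,:2]*1000).astype(np.float32)),np.nanmedian(z[m]),x,y,h)
    P=W[(np.hypot(W[...,0]-.526,W[...,1]+.262)<.028)&(z>.0765)][:,:2]-[.526,-.262];res=[]
    for a in np.arange(70,111,.5):
        t=np.radians(a);s=np.sort(P@[-np.sin(t),np.cos(t)]);s=s[abs(s)<.02];res.append((round(np.diff(s).max()*1000,2),a))
    print(sorted(res)[-5:])
E
```

```text
time_s: 19.5
tcp_pos: [0.5087, -0.0469, 0.1737]
tool_rot: [-0.0, 0.711, 0.703, 0.0]
force: [-0.0, 0.4, -1.7]
grip_width: 0.153
finger_force: 97.8
time_s: 20.75
tcp_pos: [0.5066, 0.1847, 0.1737]
tool_rot: [-0.0, 0.711, 0.703, -0.0]
force: [0.0, -0.3, -1.1]
grip_width: 0.15
finger_force: 97.8
time_s: 21.0
tcp_pos: [0.5071, 0.1829, 0.1737]
tool_rot: [-0.0, 0.711, 0.703, -0.0]
force: [0.5, 0.2, -0.9]
grip_width: 0.152
finger_force: 97.8
scene 376 ((508.0003356933594, 182.7886505126953), (60.88721466064453, 38.882266998291016), 87.30164337158203) 0.16065786593989823 0.5071781920868992 0.18279440369334524 0.17375072257642693
[(np.float64(8.67), np.float64(93.0)), (np.float64(8.73), np.float64(91.0)), (np.float64(8.76), np.float64(91.5)), (np.float64(8.78), np.float64(92.0)), (np.float64(8.8), np.float64(92.5))]
top 382 ((508.04705810546875, 166.8422393798828), (29.831071853637695, 37.921287536621094), 89.22126007080078) 0.1610066862868601 0.5072088429389976 0.1827446147017665 0.17375219634101952
[(np.float64(9.64), np.float64(89.0)), (np.float64(9.79), np.float64(91.0)), (np.float64(9.97), np.float64(89.5)), (np.float64(10.14), np.float64(90.5)), (np.float64(10.2), np.float64(90.0))]
```

```bash
python3 -m pendant '[0,-0.18,0.5,-0.1,0, 0,0,1,0,0, 0,0,1,0,0, 0,0,0.8,0,0, 0,0,0.6,0,0, 0,0,0.5,0,0, 0,0,0.3,0,0, 0,0,0.22,0,0, 0,0,0,0,0]'
```

```text
time_s: 22.22
tcp_pos: [0.5027, 0.1834, 0.0507]
tool_rot: [-0.0, 0.708, 0.706, -0.0]
force: [0.4, 0.2, -1.2]
grip_width: 0.15
finger_force: 97.8
```

```bash
python3 -m pendant '[0,0,0.04,0,0, 0,0,0,0,0, 0,0,0,0,0.3, 0,0,0,0,0.6, 0,0,0,0,0.6, 0,0,0,0,0.6, 0,0,0,0,0.6]' 20; python3 -m pendant '[0,0,-0.5,0,0.6, 0,0,-1,0,0.6, 0,0,-1,0,0.6, 0,0,-1,0,0.6, 0,0,-1,0,0.6, -1,0,-1,0,0.6, -1,0,0,0,0.6, -1,0,0,0,0.6, -1,0,0,0,0.6, -1,0,0,0,0.6]';python3 -m pendant '[0,-1,0,0,0.6, 0,-1,0,0,0.6, 0,-1,0,0,0.6, 0,-0.5,0,0,0.6, 0,0,0,0,0.6, 0,0,0,0,0.6]'
python3 - <<'E'
from h import *
for c in("top","scene"):
    b,d=snapshot(c);W=cloud(c,d);z=W[...,2];cv2.imwrite(f"pics/{c}2.png",b)
    n=np.hypot(W[...,0]-.502,W[...,1]-.182)<.04
    for lo,hi in((.088,.11),(.033,.047)):
        m=n&(z>lo)&(z<hi);print(c,m.sum(),cv2.minAreaRect((W[m][:,:2]*1000).astype(np.float32)),np.nanmedian(z[m]))
E
```

```text
time_s: 23.1
tcp_pos: [0.5026, 0.1834, 0.0498]
tool_rot: [-0.0, 0.708, 0.706, 0.0]
force: [-0.2, -0.4, 0.5]
grip_width: 0.6
finger_force: 0.0
time_s: 24.35
tcp_pos: [0.5023, 0.0576, 0.1883]
tool_rot: [0.0, 0.708, 0.706, 0.0]
force: [-0.6, -0.1, -0.2]
grip_width: 0.6
finger_force: 0.0
time_s: 25.1
tcp_pos: [0.4155, 0.0587, 0.1875]
tool_rot: [0.0, 0.708, 0.706, 0.0]
force: [1.1, 0.3, 0.5]
grip_width: 0.598
finger_force: 0.0
top 194 ((503.7749328613281, 182.67996215820312), (13.71383285522461, 34.99738311767578), 0.1607886254787445) 0.09656329762789106
top 269 ((516.2144165039062, 178.44857788085938), (42.04827880859375, 68.9665756225586), 0.21544158458709717) 0.0368850309449561
scene 133 ((503.8929748535156, 182.3042755126953), (16.423728942871094, 32.826080322265625), 6.296720504760742) 0.09582780531647539
scene 370 ((504.3523864746094, 182.78604125976562), (76.99058532714844, 65.92875671386719), 84.63520812988281) 0.036562988359478354
```

View pics/top2.png

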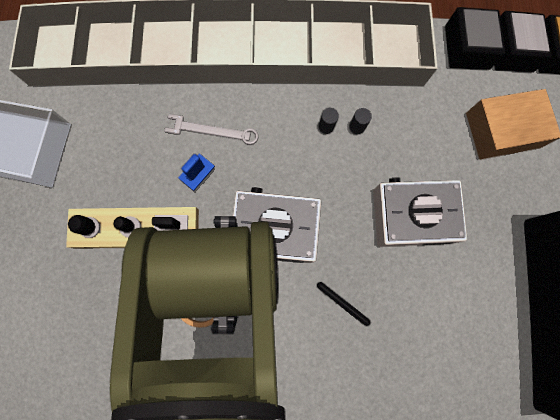

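View pics/scene2.png

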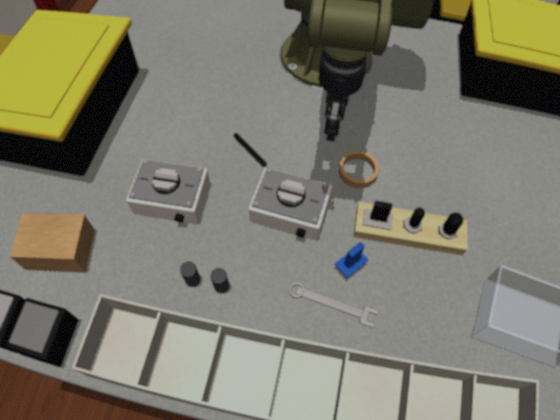

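The key is upright in its pocket at its original height (top 0.096). The slot at (427,210) lines up with the marks, and the gripper is clear.

```bash
python3 -c "
from rig import env;print(env.hand_in())"
```

```text
the job is handed in; nothing more can be done
None
```

I turned the unlocked fastener clockwise to its stop, put the key back upright in its original pocket, released it, and handed the job in at about 25 s; no verdict came back.

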